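Dry-run the spray pass round the dish rim and record it

ROBOT

A 6-joint arm with a two-finger parallel gripper is mounted at the origin on a cart in front of the work surface, level with it; the furniture and walls round the work are solid. World frame = base frame: x ahead of the robot, y to its left, z up, the work surface at z = 0. Lengths are in mm, angles in rad, forces in N, time in s.
With the tool pointing down it reaches from about 350 to 875 mm from the base axis. Payload 4.2 kg.
Tool frame: the origin (TCP) lies midway between the tips of the shut fingers; the grasp point (between the pads) lies 19 mm behind it; z points along the fingers, y is the direction in which the jaws open and shut (so a half turn about z gives the same grasp; the last joint's range is limited). The gripper opens to 85 mm and grips with 20 to 120 N. Pads are 22 mm wide; open, the fingers measure 114 mm over their backs; the gripper's body (76 mm by 85 mm) begins 54 mm behind the grasp point. The pads swing forward as they close: fully open they stand 13 mm farther back than shut.
Start: joints at [1.476, 0.385, 0.008, 0, -1.194, -0.259], TCP at [216.508, 586.279, 231.312] pointing down, gripper open.
Joint ranges: [-3.14, 3.14], [-1.21, 2.06], [-1.07, 1.41], [-3.16, 2.05], [-2.99, -0.16], [-3.1, 3.1]. Speed limits (rad/s): [2.79, 2.79, 3.14, 3.14, 3.14, 3.14].

INTERFACE

Orientations are given as a unit quaternion [x, y, z, w].
In Python, from bench import arm gives the robot as it stands. The module is installed in compiled form; this text tells all that it offers.
- The arm moves only by the tool drive_tool, never from a script. Its argument "moves" is a list that holds one entry, the list of rows, each a list of 7 numbers: the opening, from 0 (shut) to 1 (fully open), then the shift along the tool's x, y, z in m, then the turn, a rotation vector about the tool's x, y, z in rad. In form: [[[hand, dx, dy, dz, wx, wy, wz], ...]]. A call has 1 to 20 rows; each row shifts and turns the pose as measured when the row begins, along the tool's axes as they then stand; what a row does not reach is not made up. A row lasts 1/10 s, in which the tool goes at most 50 mm and 8.59 degrees, less where a joint would pass 70% of its speed; a pose out of reach is approached as far as the arm can. A call with a gripper value outside its range is refused whole. The fingers move at their own pace and stop on an object; the grip force is fixed at half the most. Time passes only in rows, so rows that do not move let the fingers close. It gives the time, the measured TCP pose, the force and the opening at its end, in the units of the state.
- arm.read_state(): the state, without advancing time (a new reading comes with each control period).
- arm.get_image(name): name is "scene" or "top"; returns (picture, depth): 480x640x3 uint8, red, green, blue; 480x640 float32, mm along the optical axis (not along the pixel's ray), 0 where there is no reading.
- arm.camera_params(name): a dict with "fov_y" (degrees; the focal length in pixels is half the picture's height over the tangent of half this angle, whatever the lens; pixels are square), "cx", "cy" (the principal point, pixels), "world_from_camera" (4x4, takes a point from camera to world coordinates). Camera axes: x right, y down, z forward; pixel columns grow to the right and rows downward; lengths in mm; the calibration is good to about 2 mm. A picture is of the moment at which its call begins. camera_params takes no time and is no camera call.
- arm.job_done(): hands the job in, once; it reports no verdict.
The state is a dict: "clock": time; "joints": joint angles; "joint_vel": joint speeds; "joint_efforts": joint torques, N m; "position": TCP position; "ee_rot": TCP orientation; "contact_force": force on the tool from outside, world axes, zero at the start; "wrist_torque": the same for the moment, N m; "gripper_width": finger opening in mm.
Only numpy, scipy, OpenCV 4.12 (cv2) and the standard library are available. Lean on these libraries where they do the work, as an engineer would, in place of code of your own. Each camera call takes 0.05 s, during which the arm holds its last target.

TASK

Rehearse the spray pass for the shallow dish on the plaster bat: with the fingertips one to two centimetres above its rim, start beside the red mark and follow the rim all the way round, anticlockwise seen from above, back to the mark, without touching the dish. Then press the green button on the small aluminium box down gently with the fingertips and finish while still holding it down, so that the pass is stored. Grasp nothing, and leave everything else where it stands.

Things in the scene. Friction and masses are not known exactly. Their poses are not given: they have to be found in the camera images.
- spray_bat: Round off-white plaster bat, 200 mm across, 20 mm thick, fixed flat on the table. Origin at the centre of its underside; its x axis points from the centre to the red start mark, z up.
- rim_centre (a point): Centre of the dish's rim circle, 44 mm above the table, in the plane of the top of the rim; axes parallel to those of the bat (x towards the red start mark, z up). The crest of the rim is a circle of 72 mm radius about this point.
- rim_start (a point): Point on the top of the rim of the dish beside the red start mark: start and finish of the trace. The mark itself is a flat red tab, 22x16x2 mm, lying on the bat just outside the dish.
- dish: Shallow round cream unglazed dish, 150 mm across, 24 mm high, stuck down in the middle of the bat; its rim is the edge to trace with the closed fingertips. Origin at the centre of its underside.
- recorder: Small aluminium control box, 90x70 mm, 35 mm high, fixed on the table to the right of the bat, with one big green push button on top. Two fixed glaze tubs, 190 mm high, stand further right (centres about x 0.57, y -0.36 and x 0.58, y -0.48 m): go over or round them. Origin at the centre of its underside, z up.
- record_button_top (a point): Centre of the top face of the green button, which is 34 mm across; the button moves straight down.
- record_button (a joint): Travel of the green button in m: 0 is up, 0.006 fully down. A spring lifts it again; fully down takes about 4 N.
- test_tile: Bystander: L-shaped glaze test tile, cream with a green upper part, 30x34x61 mm, standing left of the work; loose, origin at the middle of its underside.
- white_lid_jar: Bystander: reddish-brown jar with a white screw lid, 58 mm across, 80 mm high, left of the work; loose, origin at the middle of its underside.
- oxide_jar: Bystander: blue jar with a black screw lid, 54 mm across, 74 mm high, behind the recorder; loose, origin at the middle of its underside.
- wood_rib: Bystander: flat boxwood throwing rib, 38x94x8 mm, lying near the front edge; loose, origin at the middle of its underside.
- nozzle_brush: Bystander: thin brush with a blue handle, 135 mm long, 10 mm thick, lying near the front edge; loose, origin at the middle of its underside.
Mind the look-alikes: they are no part of the job. Leave any purple or yellow look-alike of the recorder alone.

How it is judged (in metres and radians):
On the way, in this order (a step that is already met when the one before it is completed fails the run):
1. fingertips just above the rim, at the red start mark (x of the grasp point in the frame of rim_centre between 0.058 and 0.086 m and y of the grasp point in the frame of rim_centre between -0.014 and 0.014 m and z of the grasp point in the frame of rim_centre between 0.015 and 0.055 m), for 0.04 s.
2. fingertips just above the rim, 45 degrees round from the mark (x of the grasp point in the frame of rim_centre between 0.0369 and 0.0649 m and y of the grasp point in the frame of rim_centre between 0.0369 and 0.0649 m and z of the grasp point in the frame of rim_centre between 0.015 and 0.055 m), for 0.04 s.
3. fingertips just above the rim, 90 degrees round from the mark (x of the grasp point in the frame of rim_centre between -0.014 and 0.014 m and y of the grasp point in the frame of rim_centre between 0.058 and 0.086 m and z of the grasp point in the frame of rim_centre between 0.015 and 0.055 m), for 0.04 s.
4. fingertips just above the rim, 135 degrees round from the mark (x of the grasp point in the frame of rim_centre between -0.0649 and -0.0369 m and y of the grasp point in the frame of rim_centre between 0.0369 and 0.0649 m and z of the grasp point in the frame of rim_centre between 0.015 and 0.055 m), for 0.04 s.
5. fingertips just above the rim, 180 degrees round from the mark (x of the grasp point in the frame of rim_centre between -0.086 and -0.058 m and y of the grasp point in the frame of rim_centre between -0.014 and 0.014 m and z of the grasp point in the frame of rim_centre between 0.015 and 0.055 m), for 0.04 s.
6. fingertips just above the rim, 225 degrees round from the mark (x of the grasp point in the frame of rim_centre between -0.0649 and -0.0369 m and y of the grasp point in the frame of rim_centre between -0.0649 and -0.0369 m and z of the grasp point in the frame of rim_centre between 0.015 and 0.055 m), for 0.04 s.
7. fingertips just above the rim, 270 degrees round from the mark (x of the grasp point in the frame of rim_centre between -0.014 and 0.014 m and y of the grasp point in the frame of rim_centre between -0.086 and -0.058 m and z of the grasp point in the frame of rim_centre between 0.015 and 0.055 m), for 0.04 s.
8. fingertips just above the rim, 315 degrees round from the mark (x of the grasp point in the frame of rim_centre between 0.0369 and 0.0649 m and y of the grasp point in the frame of rim_centre between -0.0649 and -0.0369 m and z of the grasp point in the frame of rim_centre between 0.015 and 0.055 m), for 0.04 s.
9. fingertips just above the rim, back at the red start mark (all of step 1), for 0.04 s.
10. the green button is pressed down (value of joint record_button above 0.004 m and contact force between the fingers and recorder above 0.5 N), for 0.2 s.
At the end, for the whole second after the job is handed in: Rim followed anticlockwise, mark to mark (grasp point 15-55 mm above the rim, so tips up to about 35 mm; within 14 mm sideways); the fingertips hold the green button at least 4 of its 6 mm down; bystanders within 20 mm of their starts (all of step 10 and distance of each of test_tile, white_lid_jar, oxide_jar, wood_rib, nozzle_brush from where it was at the start of the episode below 0.02 m); the arm keeps its last pose, push and grip.
It fails at once if the dish is touched (contact force between any of the fingers, the arm and dish above 0.3 N).
It fails at once if the recorder is pressed harder than 25 N (contact force between any of the fingers, the arm and recorder above 25 N).
It fails at once if a bystander is moved or lifted (distance of any of test_tile, white_lid_jar, oxide_jar, wood_rib, nozzle_brush from where it was at the start of the episode above 0.02 m).
It also fails if it takes over 64 s, if anything falls off the work surface, if the arm or the gripper's body presses on something with over 40 N, if the wrist force passes 120 N, or if a joint passes its speed limit or range.

## Working session

There is one attempt and no reset: what is moved stays moved. The work goes in short steps, Python scripts to look and compute and a tool call to move; the robot and the scene stay as the last step left them, time stands still between calls to the robot, and variables do not carry over. Pictures are saved under pics/ and viewed, and the job is handed in when it is done.

Besides the shell and the picture viewer there is one more tool, called after "Call:" as name(argument=value, ...), one argument or row to a line, values as JSON. drive_tool: Moves the arm, as the interface text tells. Its arguments: {"type":"object","properties":{"moves":{"type":"array","items":{"type":"array","items":{"type":"array","items":{"type":"number"}}}}},"required":["moves"]}

```bash
mkdir -p pics
python3 - <<'E'
from bench import arm
import cv2,numpy as np
s=arm.read_state();print(s)
for n in("scene","top"):
    p,d=arm.get_image(n);cv2.imwrite(f"pics/{n}0.png",p[:,:,::-1]);np.savez(f"{n}0.npz",p=p,d=d)
    print(n,arm.camera_params(n))
E
```

```text
{'clock': 0.0, 'joints': array([ 1.47560688e+00,  3.85589663e-01,  6.63246366e-03, -5.23614308e-04,
       -1.19402281e+00, -2.58621955e-01]), 'joint_vel': array([-0.00013327,  0.00134353, -0.00184244, -0.00150022, -0.00127923,
       -0.00094299]), 'joint_efforts': array([ 2.91123879e-04, -3.92287660e+01,  1.88403583e+01,  4.18617949e+00,
       -4.66548168e-03,  2.44851073e-06]), 'position': array([216.30707644, 585.74735815, 230.2005596 ]), 'ee_rot': array([ 9.84375334e-01, -1.76079386e-01, -1.53403798e-04,  1.10806128e-03]), 'contact_force': array([-0.07329277,  0.07790755,  0.17069092]), 'wrist_torque': array([-0.04432626, -0.02446145, -0.01186756]), 'gripper_width': 85.60126729810052}
scene {'fov_y': 46.562582180909864, 'cx': 315.0308029723763, 'cy': 242.19821908344377, 'world_from_camera': array([[-4.67283434e-01, -4.37793597e-01,  7.68103482e-01,
        -7.48041547e+02],
       [-8.84099224e-01,  2.35162372e-01, -4.03815825e-01,
         7.09425409e+02],
       [-3.84105427e-03, -8.67776138e-01, -4.96940461e-01,
         8.57412430e+02],
       [ 0.00000000e+00,  0.00000000e+00,  0.00000000e+00,
         1.00000000e+00]])}
top {'fov_y': 54.18521677410093, 'cx': 311.7125788603009, 'cy': 233.4137759758691, 'world_from_camera': array([[-6.73904227e-02, -9.68093894e-01,  2.41356049e-01,
         2.26783329e+02],
       [-9.97725541e-01,  6.50230727e-02, -1.77692100e-02,
         4.91855084e+01],
       [ 1.50855176e-03, -2.42004569e-01, -9.70273937e-01,
         1.16208946e+03],
       [ 0.00000000e+00,  0.00000000e+00,  0.00000000e+00,
         1.00000000e+00]])}
```

View pics/top0.png

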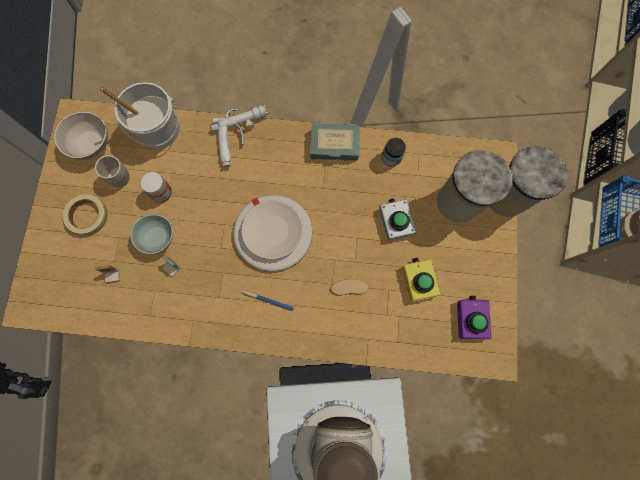

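View pics/scene0.png

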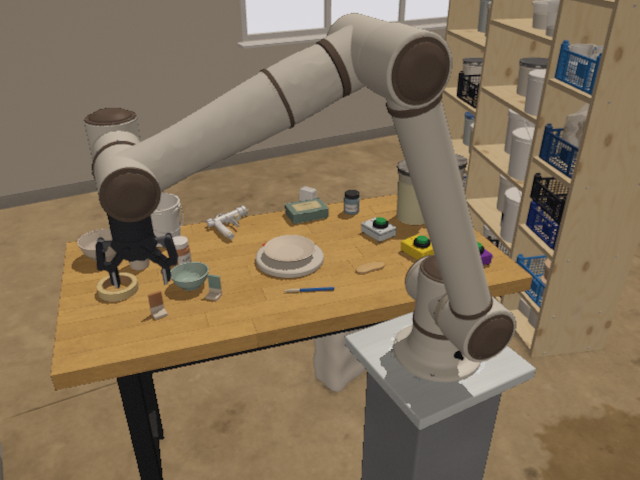

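```bash
cat > h.py <<'E'
import numpy as np,cv2
from bench import arm
def K(n):
    c=arm.camera_params(n);f=240/np.tan(np.radians(c['fov_y']/2));return f,c['cx'],c['cy'],np.array(c['world_from_camera'])
def proj(n,P):
    f,cx,cy,T=K(n);q=np.linalg.inv(T)@np.r_[P,1];return f*q[0]/q[2]+cx,f*q[1]/q[2]+cy,q[2]
def onz(n,u,v,z):
    f,cx,cy,T=K(n);d=T[:3,:3]@np.array([(u-cx)/f,(v-cy)/f,1]);return T[:3,3]+d*(z-T[2,3])/d[2]
def dep(n,u,v,D):
    f,cx,cy,T=K(n);d=D[int(v),int(u)];return T[:3,:3]@np.array([(u-cx)/f*d,(v-cy)/f*d,d])+T[:3,3]
E
python3 - <<'E'
from h import *
np.set_printoptions(suppress=True,precision=1)
for n in("scene","top"):
    print(n,proj(n,[216,586,231]),proj(n,[0,0,0]),proj(n,[570,-360,190]),proj(n,[580,-480,190]))
D=np.load("top0.npz")['d'];S=np.load("scene0.npz")['d']
print("top")
for u,v in[(272,232),(255,202),(399,219),(424,283),(478,322),(480,175),(537,170),(300,320),(345,450),(20,385),(240,262),(393,148),(250,270),(60,330),(490,370)]:print(u,v,dep("top",u,v,D))
print("scene")
for u,v in[(290,250),(378,222),(423,242),(350,300),(264,242),(405,165),(130,190)]:print(u,v,dep("scene",u,v,S))
for n in("top","scene"):
    p=np.load(n+"0.npz")['p']
    for nm,(x0,y0,x1,y1) in {"top":{"bat":(220,185,325,280),"rec":(370,190,500,345)},"scene":{"bat":(245,225,335,280),"rec":(350,200,500,270)}}[n].items():
        c=p[y0:y1,x0:x1,::-1];k=min(780//(x1-x0),590//(y1-y0));cv2.imwrite(f"pics/{n}_{nm}.png",cv2.resize(c,None,fx=k,fy=k,interpolation=cv2.INTER_CUBIC));print(n,nm,k)
E
```

```text
scene (np.float64(143.40976543766456), np.float64(289.0381140313169), np.float64(1101.6144837873915)) (np.float64(436.7788652152593), np.float64(350.4153279621897), np.float64(1287.1334513375114)) (np.float64(419.3498325777124), np.float64(163.88133350027067), np.float64(1775.9074451409285)) (np.float64(447.03071909761184), np.float64(156.3567417567076), np.float64(1832.0463788975824))
top (np.float64(29.42796311199595), np.float64(375.89140917221755), np.float64(891.2704462126438)) (np.float64(339.0674695605231), np.float64(450.83350038320225), np.float64(1073.683576106133)) (np.float64(485.90541140826497), np.float64(177.28544733414864), np.float64(1033.301391615465)) (np.float64(538.9594379394047), np.float64(169.62792756079153), np.float64(1037.847257302063))
top
272 232 [517.5 126.5  34.2]
255 202 [602.3 166.8  22.1]
399 219 [ 523.7 -186.7   56.7]
424 283 [ 363.2 -227.9   57.3]
478 322 [ 264.4 -340.5   60.3]
480 175 [ 578.5 -350.5  183.6]
537 170 [ 583.1 -480.9  180. ]
300 320 [300.5  71.1   0.1]
345 450 [ 46.   -1.1 232.3]
20 385 [203.6 538.  339.6]
240 262 [454.4 213.1  -2. ]
393 148 [ 702.7 -188.2   76.5]
250 270 [431.5 188.    3.2]
60 330 [315.7 652.8   1.4]
490 370 [ 152.9 -373.2   -0.3]
scene
290 250 [533.8 118.6  24.2]
378 222 [ 513.2 -174.    53.7]
423 242 [ 349.1 -221.3   52.4]
350 300 [268.   72.2  -2.8]
264 242 [658.5 149.2  -3.3]
405 165 [ 597.  -324.3  183.5]
130 190 [-11.5 608.2 540.8]
top bat 6
top rec 3
scene bat 8
scene rec 5
```

```bash
ls pics
```

```text
scene0.png
scene_bat.png
scene_rec.png
top0.png
top_bat.png
top_rec.png
```

View pics/top_bat.png

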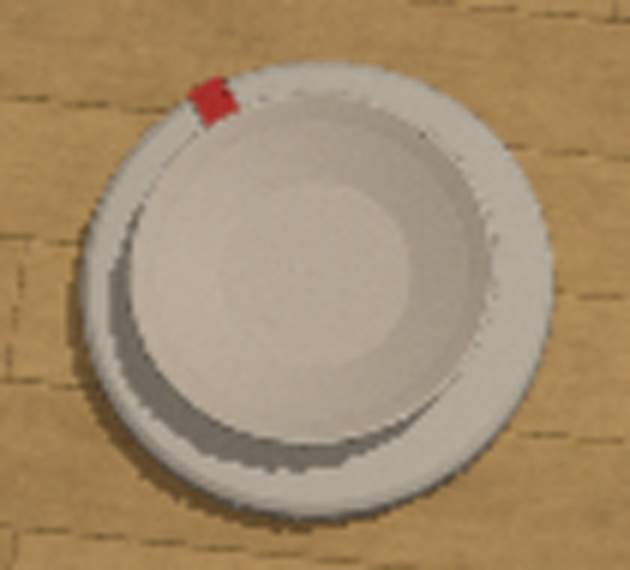

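View pics/top_rec.png

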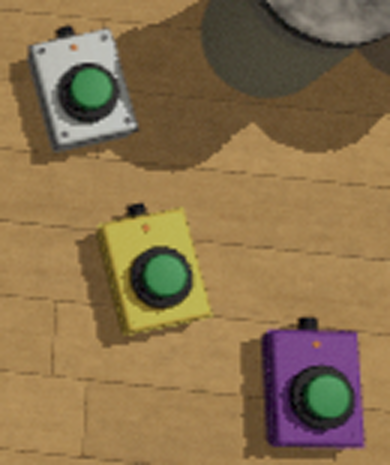

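View pics/scene_bat.png

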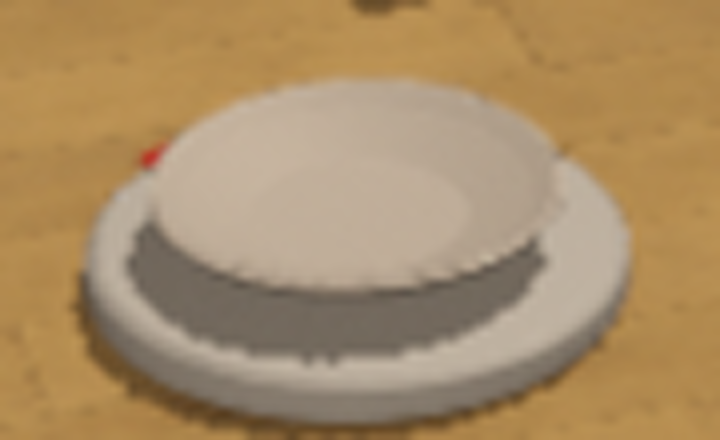

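View pics/scene_rec.png

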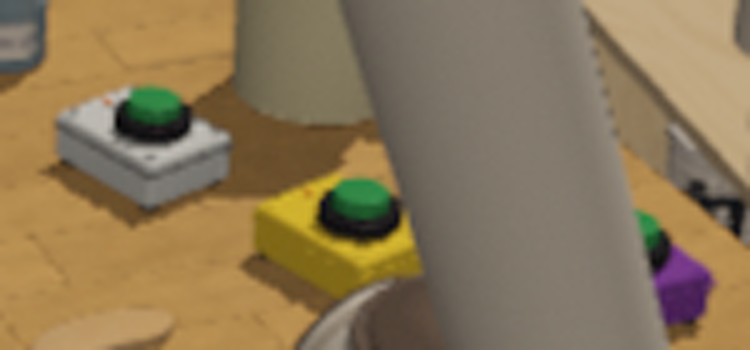

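Run:
```python
from h import *
from scipy.optimize import least_squares
np.set_printoptions(suppress=True,precision=1)
def fit(n,pts,z):
    P=np.array([onz(n,u,v,z)[:2] for u,v in pts])
    r=least_squares(lambda c:np.hypot(*(P-c[:2]).T)-c[2],[520,120,75]);return r.x,np.abs(r.fun).max()
# pixel centre: crop px/k - 0.5 + offset
t=lambda x,y:(x/6+220-.42,y/6+185-.42)
s=lambda x,y:(x/8+245-.44,y/8+225-.44)
print("rim top",fit("top",[t(*q) for q in[(130,265),(490,270),(318,92),(310,444),(190,400),(455,380),(440,145),(180,160)]],43))
print("bat top",fit("top",[t(*q) for q in[(86,270),(553,275),(325,61),(310,511),(150,435),(480,450),(495,135)]],20))
print("rim scene",fit("scene",[s(*q) for q in[(152,200),(558,180),(355,79),(350,292),(500,108),(215,103),(210,260),(500,262)]],43))
m=onz("top",*t(214,101),22);print("mark",m)
D=np.load("top0.npz")['d']
for n,b in(("top",(385,205,415,235)),("scene",(360,210,395,235))):
    z=np.load(n+"0.npz");p=z['p'].astype(int);mk=(p[...,1]>p[...,0]+40)&(p[...,1]>p[...,2]+20);mm=np.zeros_like(mk);mm[b[1]:b[3],b[0]:b[2]]=1;v,u=np.nonzero(mk&mm)
    pts=np.array([dep(n,a,c,z['d']) for a,c in zip(u,v)])
    print(n,len(u),u.min(),u.max(),v.min(),v.max(),u.mean(),v.mean(),np.median(pts,0),np.percentile(pts[:,2],[10,50,90]),onz(n,u.mean(),v.mean(),58))
```

```text
rim top (array([522.5, 126.3,  74.1]), np.float64(1.6380091742280172))
bat top (array([522.4, 124.7,  97.2]), np.float64(1.7913368069772417))
rim scene (array([521.5, 127.6,  75.6]), np.float64(3.4558876960840053))
mark [603.8 166.2  22. ]
top 138 394 406 213 225 400.10869565217394 218.91304347826087 [ 524.3 -189.5   56.6] [53.8 56.6 59.2] [ 523.4 -189.1   58. ]
scene 56 376 385 218 224 380.2857142857143 220.53571428571428 [ 516.1 -185.1   55.1] [48.4 55.1 57.3] [ 511.3 -180.8   58. ]
```

Call:
drive_tool(
  moves=[
    [[0,0.01,0.005,0,0,0,0],[0,0.025,0.014,0,0,0,0],[0,0.035,0.019,0,0,0,0],[0,0.035,0.019,0,0,0,0],[0,0.035,0.019,0,0,0,0],[0,0.035,0.019,0,0,0,0],[0,0.035,0.019,0,0,0,0],[0,0.035,0.019,0,0,0,0],[0,0.035,0.019,0,0,0,0],[0,0.035,0.019,0,0,0,0],[0,0.035,0.019,0,0,0,0],[0,0.02,0.01,0,0,0,0],[0,0,0,0,0,0,0]],
  ],
)

```text
clock: 1.4
position: [503.9, 248.1, 226.9]
ee_rot: [0.984, -0.176, -0.002, 0.006]
contact_force: [-0.4, 0.5, -0.5]
gripper_width: 0.2
```

Run:
```python
from h import *
print(onz("scene",380.5,219.1,57),onz("scene",380.5,219.1,58))
s=arm.read_state();print(s)
```

```text
[ 520.57471539 -187.89638529   57.        ] [ 518.98976217 -186.77531101   58.        ]
{'clock': 1.4, 'joints': array([ 0.74804336,  0.28547945, -0.15184041,  0.00408054, -1.14485798,
        0.46651985]), 'joint_vel': array([-0.00846103, -0.00928446, -0.01970166, -0.01188188,  0.00161616,
       -0.00164027]), 'joint_efforts': array([-5.86547256e-01, -3.34699452e+01,  1.85710984e+01,  4.20695588e+00,
       -2.75658182e-02,  1.15298533e-01]), 'position': array([503.87179336, 248.0577892 , 226.91086624]), 'ee_rot': array([ 0.98431238, -0.17633296, -0.00193835,  0.00566226]), 'contact_force': array([-0.37496161,  0.49816018, -0.52016666]), 'wrist_torque': array([0.05225434, 0.08879913, 0.02491961]), 'gripper_width': 0.1863593790475285}
```

Call:
drive_tool(
  moves=[
    [[0,0.015,0.008,0.015,0,0,0],[0,0.025,0.013,0.025,0,0,0],[0,0.025,0.013,0.025,0,0,0],[0,0.025,0.013,0.025,0,0,0],[0,0.012,0.006,0.02,0,0,0],[0,0,0,0.01,0,0,0],[0,0,0,0,0,0,0]],
  ],
)

```text
clock: 2.1
position: [580.8, 158.6, 103.7]
ee_rot: [0.984, -0.176, -0.002, 0.004]
contact_force: [-0.0, 0.0, 0.1]
gripper_width: -0.3
```

Run:
```python
from h import *
for n,b in(("scene",(200,150,400,300)),("top",(200,150,340,290))):
    p,d=arm.get_image(n);c=p[b[1]:b[3],b[0]:b[2],::-1];cv2.imwrite(f"pics/{n}1.png",cv2.resize(c,None,fx=4,fy=4,interpolation=cv2.INTER_CUBIC))
s=arm.read_state();print(s['position'],s['ee_rot'],proj("scene",s['position']),proj("top",s['position']))
```

```text
[581.74385906 159.62151443 105.67867141] [ 9.84496278e-01 -1.75371384e-01 -7.21400852e-04  3.38171387e-03] (np.float64(269.35392323886776), np.float64(221.80230208060397), np.float64(1616.999233762367)) (np.float64(254.29178706578685), np.float64(199.22435149602532), np.float64(1108.717366701989))
```

View pics/scene1.png

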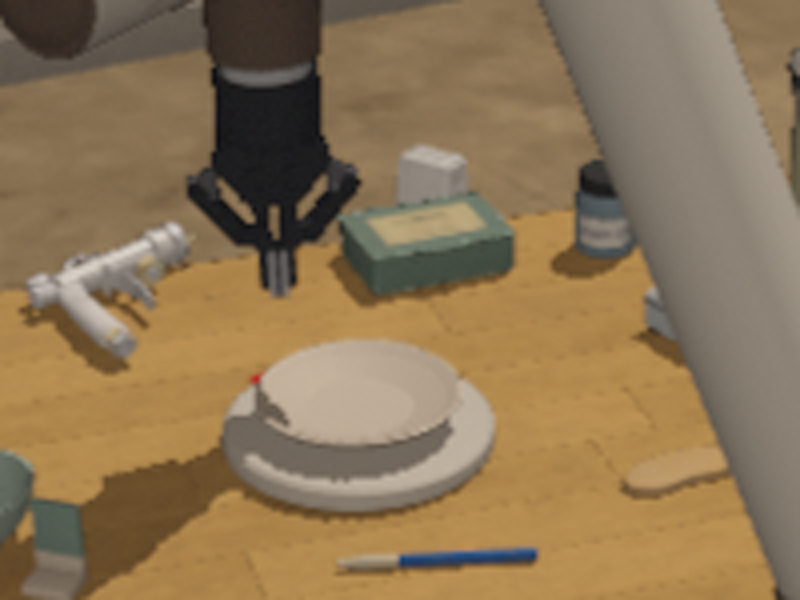

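View pics/top1.png

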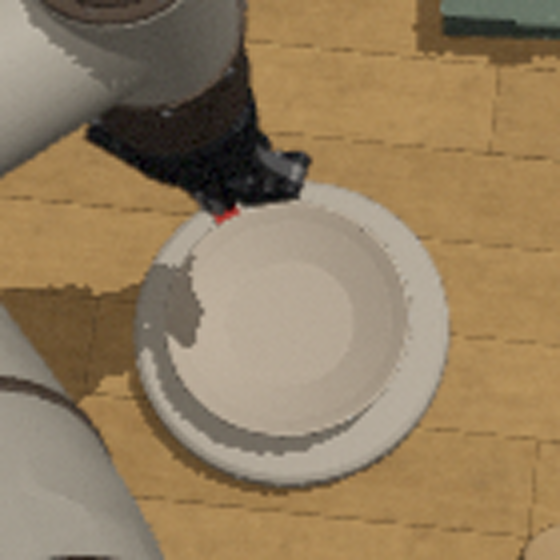

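Call:
drive_tool(
  moves=[
    [[0,0.003,-0.001,0.015,0,0,0],[0,0.003,0,0.015,0,0,0],[0,0,0,0.008,0,0,0],[0,0,0,0.004,0,0,0],[0,0,0,0,0,0,0]],
  ],
)

```text
clock: 2.7
position: [588.9, 162.6, 65.4]
ee_rot: [0.985, -0.173, 0.003, 0.0]
contact_force: [0.3, -0.0, -0.1]
gripper_width: 0.1
```

```bash
cat > plan.py <<'E'
from h import *
import sys
from scipy.spatial.transform import Rotation as R
C=np.array([522.3,126]);a0=26.2
s=arm.read_state();p=s['position'];Rm=R.from_quat(s['ee_rot']).as_matrix()
d=p[:2]-C;a=np.degrees(np.arctan2(d[1],d[0]))-a0
print(s['clock'],p,s['ee_rot'],"angle",a%360,"r",np.hypot(*d))
np.set_printoptions(suppress=True,precision=4)
q=p.copy()
for t in [float(x) for x in sys.argv[1:]]:
    w=np.r_[C+72*np.array([np.cos(np.radians(t+a0)),np.sin(np.radians(t+a0))]),61.5]
    print(t,(Rm.T@(w-q))/1000);q=w
E
python3 plan.py 15 30 45 60 75 90
```

```text
2.7 [588.92872447 162.6259885   65.37625487] [ 9.84961043e-01 -1.72753014e-01  2.80974066e-03  4.95673411e-04] angle 2.5977133286763845 r 76.03190092819018
15.0 [-0.0154 -0.0059  0.0038]
30.0 [-0.0175 -0.0069 -0.0001]
45.0 [-0.0187 -0.0021 -0.0001]
60.0 [-0.0186  0.0028 -0.0001]
75.0 [-0.0172  0.0075 -0.0001]
90.0 [-0.0147  0.0117 -0.0001]
```

Call:
drive_tool(
  moves=[
    [[0,-0.009,-0.004,0.002,0,0,0],[0,-0.011,-0.005,0.001,0,0,0],[0,-0.012,-0.004,0,0,0,0],[0,-0.012,-0.002,0,0,0,0],[0,-0.007,-0.001,0,0,0,0],[0,0,0,0,0,0,0]],
  ],
)

```text
clock: 3.3
position: [542.5, 199.2, 63.7]
ee_rot: [0.985, -0.172, 0.004, -0.001]
contact_force: [0.2, -0.3, -0.3]
gripper_width: -0.3
```

```bash
python3 plan.py 45 60 75 90 105 120 135
```

```text
3.3 [542.48883232 199.17270481  63.73622236] [ 9.85134732e-01 -1.71736227e-01  3.98742621e-03 -5.73403203e-04] angle 48.37546761229112 r 75.90674330846049
45.0 [0.0045 0.0037 0.0023]
60.0 [-0.0186  0.0028 -0.0001]
75.0 [-0.0172  0.0075 -0.0002]
90.0 [-0.0147  0.0117 -0.0001]
105.0 [-0.0112  0.0151 -0.0001]
120.0 [-0.0069  0.0175 -0.0001]
135.0 [-0.0021  0.0187 -0.0001]
```

Call:
drive_tool(
  moves=[
    [[0,-0.007,0.004,0.001,0,0,0],[0,-0.011,0.004,0.001,0,0,0],[0,-0.011,0.006,0,0,0,0],[0,-0.011,0.007,0,0,0,0],[0,-0.004,0.003,0,0,0,0],[0,0,0,0,0,0,0]],
  ],
)

```text
clock: 3.9
position: [488.6, 190.0, 61.1]
ee_rot: [0.985, -0.172, 0.004, -0.001]
contact_force: [0.4, -0.1, 0.5]
gripper_width: -0.2
```

```bash
python3 plan.py 90 105 120 135 150 165 180
```

```text
3.9 [488.61046516 189.95959596  61.07594957] [ 9.85009789e-01 -1.72453594e-01  3.89954768e-03 -5.16629370e-04] angle 91.57718981240377 r 72.28979646724491
90.0 [ 0.0016 -0.0013 -0.0004]
105.0 [-0.0112  0.0151 -0.0001]
120.0 [-0.0069  0.0175 -0.0001]
135.0 [-0.0021  0.0187 -0.0001]
150.0 [ 0.0028  0.0186 -0.    ]
165.0 [0.0075 0.0172 0.    ]
180.0 [0.0117 0.0147 0.0001]
```

Call:
drive_tool(
  moves=[
    [[0,-0.006,0.009,0,0,0,0],[0,-0.006,0.011,0,0,0,0],[0,-0.004,0.011,0,0,0,0],[0,-0.001,0.012,0,0,0,0],[0,0,0.005,0,0,0,0],[0,0,0,0,0,0,0]],
  ],
)

```text
clock: 4.5
position: [453.8, 146.5, 60.8]
ee_rot: [0.985, -0.173, 0.004, -0.001]
contact_force: [-0.1, 0.4, 0.8]
gripper_width: 0.2
```

```bash
python3 plan.py 135 150 165 180
```

```text
4.5 [453.81695914 146.46891508  60.78614831] [ 9.84886699e-01 -1.73151570e-01  4.04757600e-03 -5.83425499e-04] angle 137.15910606387678 r 71.4765931651636
135.0 [-0.0006 -0.0027 -0.0007]
150.0 [ 0.0028  0.0186 -0.    ]
165.0 [0.0075 0.0172 0.    ]
180.0 [0.0117 0.0147 0.0001]
```

Call:
drive_tool(
  moves=[
    [[0,0.002,0.011,0,0,0,0],[0,0.004,0.011,0,0,0,0],[0,0.006,0.011,0,0,0,0],[0,0.007,0.01,0,0,0,0],[0,0.003,0.004,0,0,0,0],[0,0,0,0,0,0,0]],
  ],
)

```text
clock: 5.1
position: [460.1, 90.1, 61.0]
ee_rot: [0.985, -0.174, 0.005, -0.001]
contact_force: [-0.3, -0.2, 0.3]
gripper_width: 0.0
```

```bash
python3 plan.py 180 195 210 225 240 255 270
```

```text
5.1 [460.07322024  90.09246611  60.9832045 ] [ 9.84790172e-01 -1.73683305e-01  4.63466107e-03 -9.72706419e-04] angle 183.7867986177796 r 71.84374092376872
180.0 [-0.0036 -0.0031 -0.0005]
195.0 [0.0151 0.0111 0.0001]
210.0 [0.0175 0.0068 0.0001]
225.0 [0.0187 0.0021 0.0002]
240.0 [ 0.0186 -0.0028  0.0002]
255.0 [ 0.0172 -0.0076  0.0002]
270.0 [ 0.0147 -0.0118  0.0002]
```

Call:
drive_tool(
  moves=[
    [[0,0.009,0.006,0,0,0,0],[0,0.011,0.004,0,0,0,0],[0,0.011,0.003,0,0,0,0],[0,0.012,0.001,0,0,0,0],[0,0.003,0,0,0,0,0],[0,0,0,0,0,0,0]],
  ],
)

```text
clock: 5.7
position: [503.5, 58.9, 61.3]
ee_rot: [0.985, -0.174, 0.005, -0.001]
contact_force: [-0.9, 0.3, 0.9]
gripper_width: -0.0
```

```bash
python3 plan.py 225 240 255 270 285
```

```text
5.7 [503.52613486  58.87301222  61.25127133] [ 0.98479681 -0.17362667  0.0052479  -0.00121989] angle 228.17492354644875 r 69.70287297072626
225.0 [-0.0038  0.0025 -0.0003]
240.0 [ 0.0186 -0.0028  0.0002]
255.0 [ 0.0172 -0.0076  0.0002]
270.0 [ 0.0147 -0.0118  0.0002]
285.0 [ 0.0111 -0.0151  0.0002]
```

Call:
drive_tool(
  moves=[
    [[0,0.011,0,0,0,0,0],[0,0.012,-0.003,0,0,0,0],[0,0.011,-0.005,0,0,0,0],[0,0.01,-0.008,0,0,0,0],[0,0.003,-0.003,0,0,0,0],[0,0,0,0,0,0,0]],
  ],
)

```text
clock: 6.3
position: [559.0, 60.8, 61.6]
ee_rot: [0.985, -0.173, 0.005, -0.001]
contact_force: [-0.8, -0.3, 0.6]
gripper_width: 0.1
```

```bash
python3 plan.py 270 285 300 315 330
```

```text
6.3 [558.95314485  60.77803968  61.60360598] [ 0.9849158  -0.17294512  0.00542311 -0.00120461] angle 273.13492060956156 r 74.81548727389209
270.0 [-0.0048  0.0011  0.    ]
285.0 [ 0.0111 -0.0151  0.0002]
300.0 [ 0.0069 -0.0175  0.0001]
315.0 [ 0.0021 -0.0187  0.0001]
330.0 [-0.0028 -0.0186  0.0001]
```

Call:
drive_tool(
  moves=[
    [[0,0.004,-0.009,0,0,0,0],[0,0.004,-0.012,0,0,0,0],[0,0.003,-0.011,0,0,0,0],[0,0,-0.011,0,0,0,0],[0,0,-0.003,0,0,0,0],[0,0,0,0,0,0,0]],
  ],
)

```text
clock: 6.9
position: [586.4, 104.6, 61.7]
ee_rot: [0.985, -0.172, 0.005, -0.001]
contact_force: [0.2, -0.7, -0.2]
gripper_width: 0.1
```

```bash
python3 plan.py 315 330 345 360
```

```text
6.9 [586.4110922  104.57862773  61.7120161 ] [ 0.98505299 -0.1721751   0.00501311 -0.00110024] angle 315.3240337631844 r 67.5951724040068
315.0 [0.0044 0.0003 0.0003]
330.0 [-0.0028 -0.0186  0.    ]
345.0 [-0.0075 -0.0172 -0.    ]
360.0 [-0.0117 -0.0147 -0.0001]
```

Call:
drive_tool(
  moves=[
    [[0,0.001,-0.011,0,0,0,0],[0,-0.003,-0.012,0,0,0,0],[0,-0.005,-0.012,0,0,0,0],[0,-0.006,-0.009,0,0,0,0],[0,-0.004,-0.006,0,0,0,0],[0,0,0,0,0,0,0],[0,0,0,0,0,0,0]],
  ],
)

```text
clock: 7.6
position: [586.4, 162.7, 61.7]
ee_rot: [0.985, -0.172, 0.005, -0.001]
contact_force: [0.4, -0.7, 0.2]
gripper_width: -0.2
```

```bash
python3 plan.py 360;python3 - <<'E'
from h import *
b=(200,150,340,290)
p,d=arm.get_image("top");c=p[b[1]:b[3],b[0]:b[2],::-1];cv2.imwrite(f"pics/top2.png",cv2.resize(c,None,fx=4,fy=4,interpolation=cv2.INTER_CUBIC))
p,d=arm.get_image("scene");c=p[200:300,200:350,::-1];cv2.imwrite(f"pics/scene2.png",cv2.resize(c,None,fx=5,fy=5,interpolation=cv2.INTER_CUBIC))
E
```

```text
7.6 [586.37284849 162.7082071   61.71823731] [ 9.85154281e-01 -1.71606754e-01  4.61070489e-03 -9.52051208e-04] angle 3.6089824666678183 r 73.84322841645326
360.0 [0.0022 0.0045 0.0002]
```

View pics/scene2.png

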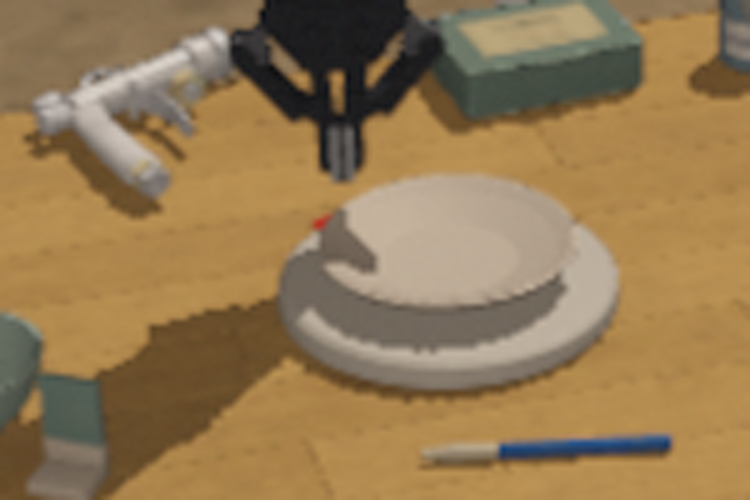

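View pics/top2.png

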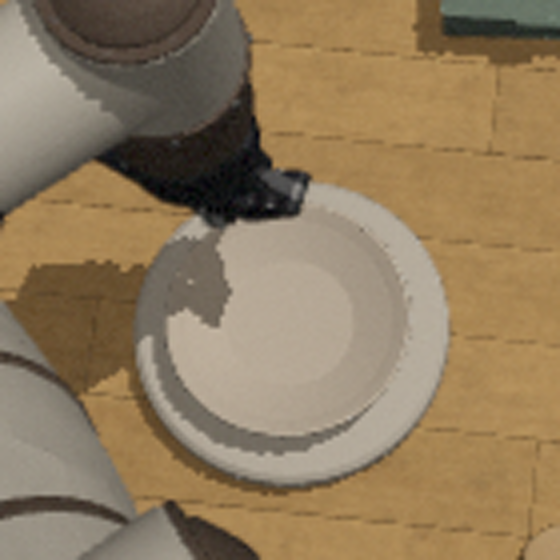

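Call:
drive_tool(
  moves=[
    [[0,0,0,-0.015,0,0,0],[0,0,0,-0.03,0,0,0],[0,0,0,-0.03,0,0,0],[0,0.002,0.012,-0.015,0,0,0],[0,0.004,0.025,0,0,0,0],[0,0.006,0.035,0,0,0,0],[0,0.006,0.035,0,0,0,0],[0,0.006,0.035,0,0,0,0],[0,0.006,0.035,0,0,0,0],[0,0.006,0.035,0,0,0,0],[0,0.006,0.035,0,0,0,0],[0,0.006,0.035,0,0,0,0],[0,0.003,0.02,0,0,0,0],[0,0,0,0,0,0,0]],
  ],
)

```text
clock: 9.1
position: [526.5, -156.4, 156.2]
ee_rot: [0.984, -0.176, 0.006, -0.001]
contact_force: [0.2, 0.9, -0.0]
gripper_width: -0.1
```

```bash
cat > b.py <<'E'
from h import *
from scipy.spatial.transform import Rotation as R
s=arm.read_state();p=s['position'];Rm=R.from_quat(s['ee_rot']).as_matrix()
print(s['clock'],p,s['ee_rot'],s['contact_force'],s['joints'])
print("tool shift to button",Rm.T@(np.array([522,-188.5,57])-p)/1000)
E
python3 b.py;python3 - <<'E'
from h import *
p,d=arm.get_image("top");c=p[130:270,330:470,::-1];cv2.imwrite(f"pics/top3.png",cv2.resize(c,None,fx=4,fy=4,interpolation=cv2.INTER_CUBIC))
p,d=arm.get_image("scene");c=p[150:270,300:460,::-1];cv2.imwrite(f"pics/scene3.png",cv2.resize(c,None,fx=5,fy=5,interpolation=cv2.INTER_CUBIC))
E
```

```text
9.1 [ 526.49223137 -156.35647618  156.18292176] [ 9.84382477e-01 -1.75951991e-01  5.62383950e-03 -6.38953753e-04] [ 0.23923472  0.86335805 -0.01431833] [ 7.00013260e-03  3.19283482e-01 -2.95293446e-01  9.87301553e-04
 -9.44927843e-01  1.20947110e+00]
tool shift to button [0.00584536 0.0320304  0.099149  ]
```

View pics/scene3.png

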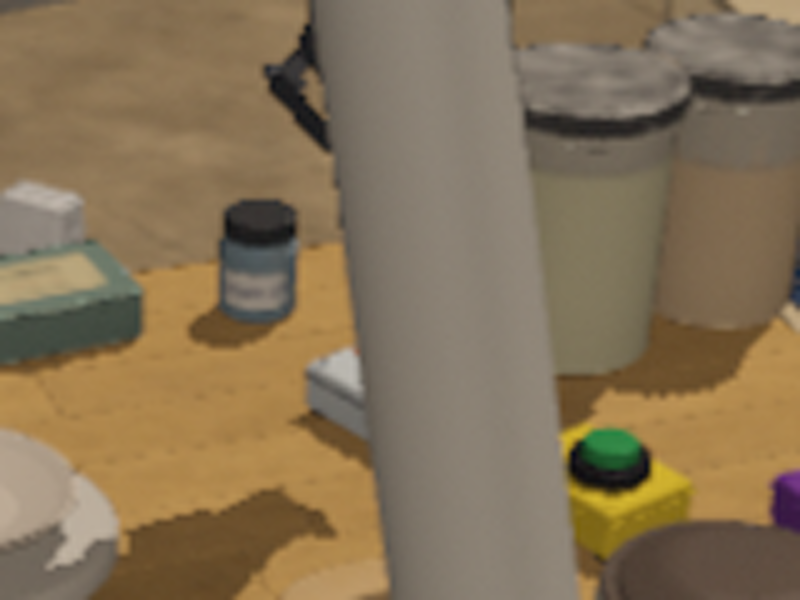

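View pics/top3.png

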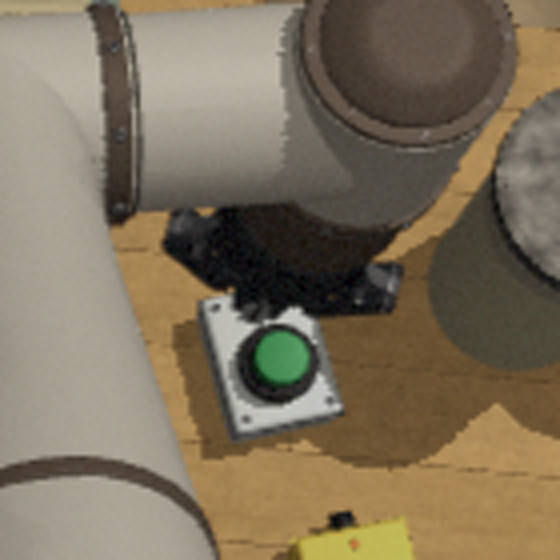

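Call:
drive_tool(
  moves=[
    [[0,0.003,0.012,0.01,0,0,0],[0,0.002,0.013,0.02,0,0,0],[0,0.001,0.006,0.025,0,0,0],[0,0,0,0.015,0,0,0],[0,0,0,0.005,0,0,0],[0,0,0,0,0,0,0]],
  ],
)

```text
clock: 9.8
position: [524.5, -184.1, 77.4]
ee_rot: [0.985, -0.171, 0.006, -0.001]
contact_force: [0.4, -0.1, 0.6]
gripper_width: 0.4
```

```bash
python3 b.py;python3 - <<'E'
from h import *
p,d=arm.get_image("top");c=p[130:270,330:470,::-1];cv2.imwrite(f"pics/top4.png",cv2.resize(c,None,fx=4,fy=4,interpolation=cv2.INTER_CUBIC))
p,d=arm.get_image("scene");c=p[150:270,300:460,::-1];cv2.imwrite(f"pics/scene4.png",cv2.resize(c,None,fx=5,fy=5,interpolation=cv2.INTER_CUBIC))
E
```

```text
9.8 [ 524.51515653 -184.05706543   77.35181821] [ 0.98518438 -0.17137341  0.00646365 -0.00105333] [ 0.43333306 -0.07992525  0.61720981] [-4.61530306e-02  4.24132655e-01 -3.68292466e-01 -6.70443958e-04
 -7.65281635e-01  1.27297531e+00]
tool shift to button [-0.00111876  0.00511854  0.02031775]
```

View pics/top4.png

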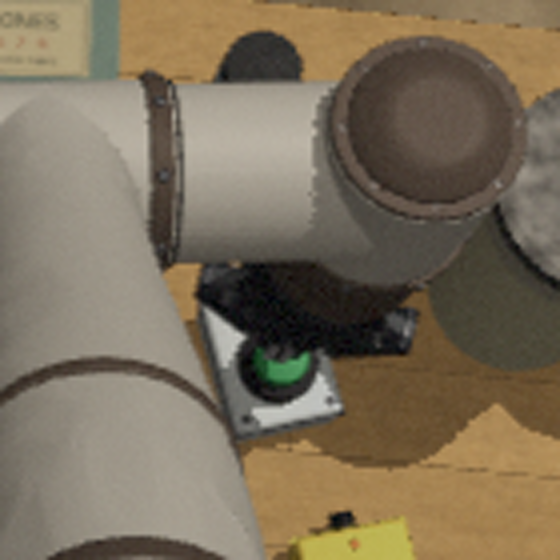

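View pics/scene4.png

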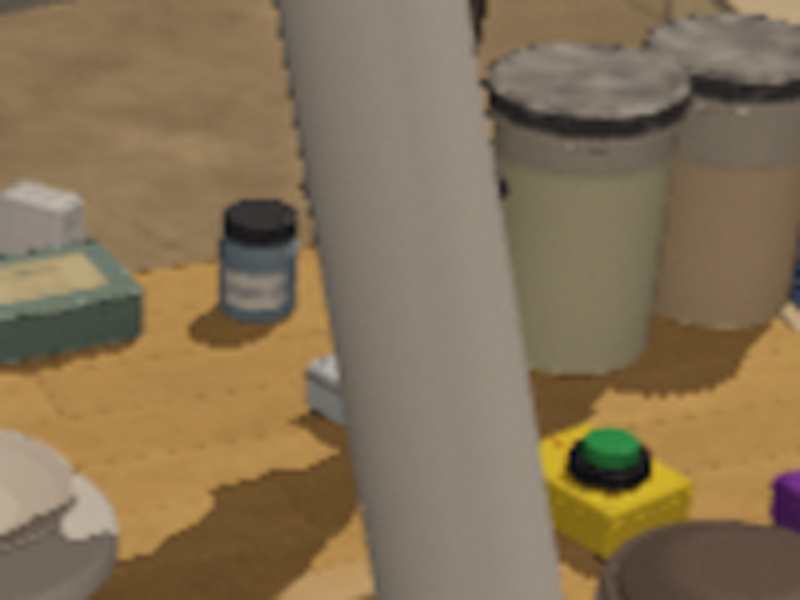

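Call:
drive_tool(
  moves=[
    [[0,-0.001,0.003,0.005,0,0,0],[0,0,0.002,0.005,0,0,0],[0,0,0,0.002,0,0,0],[0,0,0,0,0,0,0]],
  ],
)

```text
clock: 10.3
position: [524.3, -188.5, 68.0]
ee_rot: [0.985, -0.171, 0.01, -0.001]
contact_force: [-0.0, 0.3, 0.1]
gripper_width: 0.3
```

```bash
python3 b.py
```

```text
10.3 [ 524.34079349 -188.5461585    67.9745903 ] [ 0.98527744 -0.17065403  0.01019221 -0.00129811] [-0.02655025  0.26569747  0.06544456] [-5.44298716e-02  4.35908750e-01 -3.79352923e-01 -2.94404453e-04
 -7.34986169e-01  1.28243749e+00]
tool shift to button [-0.00243504  0.00080989  0.01092418]
```

Call:
drive_tool(
  moves=[
    [[0,-0.001,0,0.003,0,0,0],[0,-0.001,0,0.003,0,0,0],[0,0,0,0.002,0,0,0],[0,0,0,0,0,0,0]],
  ],
)

```text
clock: 10.7
position: [522.6, -187.9, 59.6]
ee_rot: [0.985, -0.171, 0.011, -0.001]
contact_force: [-0.0, 0.7, 0.6]
gripper_width: 0.1
```

Call:
drive_tool(
  moves=[
    [[0,0,0,0.002,0,0,0],[0,0,0,0.001,0,0,0]],
  ],
)

```text
clock: 10.9
position: [522.9, -187.9, 56.6]
ee_rot: [0.985, -0.171, 0.011, -0.001]
contact_force: [0.4, 0.3, 1.7]
gripper_width: -0.1
```

Call:
drive_tool(
  moves=[
    [[0,0,0,0.002,0,0,0],[0,0,0,0.001,0,0,0]],
  ],
)

```text
clock: 11.1
position: [522.9, -187.9, 53.8]
ee_rot: [0.985, -0.17, 0.011, -0.001]
contact_force: [-0.5, 1.0, 1.9]
gripper_width: 0.3
```

Call:
drive_tool(
  moves=[
    [[0,0,0,0.0015,0,0,0]],
  ],
)

```text
clock: 11.2
position: [522.9, -187.9, 52.5]
ee_rot: [0.985, -0.17, 0.011, -0.001]
contact_force: [-1.4, -0.1, 3.1]
gripper_width: -0.1
```

Call:
drive_tool(
  moves=[
    [[0,0,0,0.001,0,0,0]],
  ],
)

```text
clock: 11.3
position: [522.9, -187.9, 51.6]
ee_rot: [0.985, -0.17, 0.011, -0.001]
contact_force: [-0.6, 0.8, 2.7]
gripper_width: -0.2
```

Call:
drive_tool(
  moves=[
    [[0,0,0,0.001,0,0,0]],
  ],
)

```text
clock: 11.4
position: [522.9, -188.0, 51.0]
ee_rot: [0.985, -0.17, 0.011, -0.001]
contact_force: [-2.5, 2.8, 10.6]
gripper_width: 0.1
```

Call:
drive_tool(
  moves=[
    [[0,0,0,0.0002,0,0,0],[0,0,0,0.0002,0,0,0],[0,0,0,0.0002,0,0,0],[0,0,0,0.0002,0,0,0]],
  ],
)

```text
clock: 11.8
position: [522.9, -187.9, 51.2]
ee_rot: [0.985, -0.17, 0.011, -0.001]
contact_force: [-2.1, 1.3, 4.4]
gripper_width: -0.3
```

```bash
python3 b.py;python3 - <<'E'
from h import *
for i in range(4):
    p,d=arm.get_image("top");s=arm.read_state();print(s['clock'],s['position'][2],s['contact_force'])
cv2.imwrite("pics/top5.png",p[:,:,::-1])
E
```

```text
11.8 [ 522.93731601 -187.94425187   51.16238738] [ 9.85372191e-01 -1.70075265e-01  1.07307136e-02 -9.49492677e-04] [-2.07550151  1.29020044  4.41782422] [-5.29762365e-02  4.57268882e-01 -3.99527115e-01  1.00160827e-03
 -6.92464372e-01  1.28117641e+00]
tool shift to button [-0.00057503  0.00080551 -0.00585539]
11.85 51.189921641461524 [-1.79211692  1.19631952  5.39995103]
11.9 51.16322267906934 [-1.15740777  1.17963136  5.01611775]
11.95 51.1636246689862 [-1.17764272  1.29581713  5.9576427 ]
12.0 51.17031464403682 [-1.5881778   0.21333824  5.68557394]
```

View pics/top5.png

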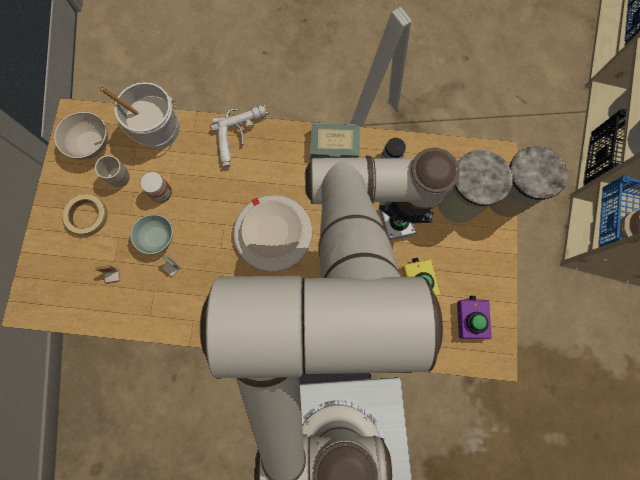

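Run:
```python
from bench import arm
print(arm.job_done());s=arm.read_state();print(s['clock'],s['position'],s['contact_force'])
```

```text
the job is handed in; nothing more can be done
None
the job is handed in; nothing more can be done
```

I traced the rim with the closed fingers, anticlockwise from the red mark and back to it. I then pressed the green button on the aluminium box and handed the job in at 12 s while still holding it down. No verdict was reported.

- **Rim pass:** I estimated the rim centre at (522.3, 126) mm, with the mark at 26.2° from world x. I checked the pose every 45°: all checks were within about 5° of the target angle, at 67.6–76.0 mm from the centre against a nominal 72. The tips were mostly 17–20 mm above the rim (21 mm at the start). The measured force stayed at noise level, so there was no sign of touching the dish.
- **Button:** The force rose with travel to about 3 N, then jumped to 10.6 N at the bottom stop. It settled at 4.4–6.0 N with the tip at z about 51.2 mm. That is about 6 mm below the contact height I judged from the force.
- **Bystanders:** In the last top view, the test tile and the white-lid jar look unmoved. The oxide jar's lid is visible where it stood. The arm hid the rib and brush in that view, so I could not check them at the end, but the tool never went near them.
- **Disagreement:** My first scene-camera estimate of the button was about 12 mm off in x from the top camera. I put that down to the button's side face being counted, and a hand-read pixel brought the two to within about 3 mm.

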